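# Step a signal level up with an indexed lever on an electronics bench

### The job

Bring the signal level up in steps: click the tall, wide-headed coarse lever away from the robot to its fifth notch (of six, counted from the end nearest the robot), letting it rest about half a second in the third notch and again in the fourth on the way, and never letting it go past the fifth. Then let go of it. Leave the short fine lever on the other unit as it is.

Things in the scene. Friction and masses are not known exactly. Their poses are not given: they have to be found in the camera images.
- coarse (a joint): Angle (rad) of the coarse lever: 0 in the first notch, leaning 0.625 from upright to the near end (-x of coarse_unit), growing towards the far end (+x). Six notches at 0, 0.25, 0.50, 0.75, 1.00 (fifth), 1.25 (end stop). Starts in the first or second. Springs into the nearest notch and stays; passing the hump midway between notches takes 5 to 12 N at the head, then it snaps on into the next.
- coarse_pad (a point): Centre of the coarse lever's head, a black ribbed thumb paddle 14 mm thick (along the swing), 34 mm wide (across it, along the pivot) and 28 mm long, on an 8 mm square steel stem. The centre is 88 mm from the pivot, so one notch moves it 22 mm; head top is 102 mm from the pivot. Its axes turn with the lever; y lies along the pivot, across the head.
- coarse_unit: Fixed grey metal case of the coarse control, 150 mm long (x), 100 mm wide (y), 60 mm high. Origin: centre of its underside, on the bench. x points away from the robot (within 0.4 rad), along the lever's swing. The pivot lies along y, 60 mm straight above the origin, in a half-drum of 45 mm radius and 64 mm width on the case's top, which bears a pair of black bars at each of the six notch angles, either side of the lever. Two brass sockets are at its far end.
- fine_knob (a point): Centre of the 18 mm ball knob of the short fine lever (knob 62 mm from its pivot), on a second fixed case of the same size whose drum has no bars; this lever moves stiffly without notches and must stay as it is.
Things that resemble listed ones, but are neither listed nor needed, are in the scene too. What is shaped like the coarse_unit but brown or orange is not meant.

How it is judged:
By the outcome, as a careful person would: the job done as asked, in the order asked, and still so for the second after the job is handed in, with the robot touching nothing.
It also fails if it takes over 40 s, if anything falls off the work surface, if the arm or the gripper's body presses on something with over 40 N, if the wrist force passes 120 N, or if a joint passes its speed limit or range.

### The arm

A 7-joint arm with a two-finger parallel gripper is mounted at the origin on the work surface. World frame = base frame: x ahead of the robot, y to its left, z up, the work surface at z = 0. Lengths are in m, angles in rad, forces in N, time in s.
With the tool pointing down it reaches from about 0.4 to 0.85 m from the base axis. Payload 4.5 kg.
Tool frame: the origin (TCP) lies midway between the tips of the shut fingers; the grasp point (between the pads) lies 19 mm behind it; z points along the fingers, y is the direction in which the jaws open and shut (so a half turn about z gives the same grasp; the last joint's range is limited). The gripper opens to 88 mm and grips with 3 to 60 N. Pads are 18 mm wide; open, the fingers measure 123 mm over their backs; the gripper's body (75 mm by 187 mm) begins 45 mm behind the grasp point.
Start: joints at [1.379, 0.689, -0.195, 1.565, 0.157, 0.902, -0.215], TCP at [0.14, -0.609, 0.211] pointing down, gripper open.
Joint ranges: [-3.01, 3.01], [-0.46, 2.08], [-1.47, 1.51], [0.13, 2.56], [-1, 4.14], [0.04, 2.09], [-2.66, 2.66]. Speed limits (rad/s): [2.57, 2.57, 3.14, 3.14, 3.14, 3.14, 3.14].

### API

Orientations are given as a unit quaternion [x, y, z, w].
In Python, from plant import get_state, snapshot, finish_job, regions_of gives the robot as it stands.
- The arm moves only by the tool send_rows, never from a script. Its argument "series" is a list of rows, each an object of numbers: "grip": the opening, from 0 (shut) to 1 (fully open); "dx", "dy", "dz": the shift along the tool's x, y, z in mm; "turn": the turn about the tool's z in rad. A call has 1 to 20 rows; each row shifts and turns the commanded pose from where the row before left it, along the tool's axes as they then stand; what a row does not reach is not made up. A row lasts 1/10 s, in which the tool goes at most 50 mm and 8.59 degrees, less where a joint would pass 70% of its speed; a pose out of reach is approached as far as the arm can. A call is refused whole if a number of a shift passes 50 or a number of a turn 0.15, either way. A call with a gripper value outside its range is refused whole. The fingers move at their own pace and stop on an object; "force" is the grip in N (left out, the last holds). Time passes only in rows, so rows that do not move let the fingers close. It gives the time, the measured TCP pose, the force and the opening at its end, in the units of the state.
- get_state(): the state, without advancing time (a new reading comes with each control period).
- snapshot(name): name is "scene" or "side" or "wrist"; returns a dict with "img" (480x640x3 uint8, red, green, blue), "depth" (480x640 float32, m along the optical axis (not along the pixel's ray), 0 where there is no reading), "fov_y" (degrees; the focal length in pixels is half the picture's height over the tangent of half this angle, whatever the lens; pixels are square), "cx", "cy" (the principal point, pixels), "R" (3x3) and "t" (3): a world point X has camera coordinates R X + t. Camera axes: x right, y down, z forward; pixel columns grow to the right and rows downward; lengths in m; the calibration is good to about 2 mm. The wrist camera is an equidistant fisheye: a pixel r from the principal point sees the ray r / f radians off the axis. A picture is of the moment at which its call begins.
- finish_job(): hands the job in, once; it reports no verdict.
Trained networks look in a picture, given as the dict that the camera call returned (one of the last four; its "shot" number tells which), for a name from the list of things; names that differ only in an ending like _2 or _b are one class to them, and where a whole thing is asked for, a point or a joint stands for the part that bears it (a point fixed in the world has none). Each returns a list of dicts, best first, with "score" (0 to 1); they miss things now and then, are a little off and sometimes report something else, mostly with a low value. They report only what shows in the picture. A call takes as long as a camera call. They do not tell look-alikes from the thing itself.
- regions_of(picture, target): "pixels" (480x640 bool, what is visible of it) and "extent" ([left, top, right, bottom] in pixels, round what is visible of it).
The state is a dict: "clock": time; "q": joint angles; "qd": joint speeds; "joint_torque": joint torques, N m; "tool_pos": TCP position; "eef_rot": TCP orientation; "contact_force": force on the tool from outside, world axes, zero at the start; "moment": the same for the moment, N m; "opening": opening from 0.0 (shut) to 1.0 (fully open).
Only numpy, scipy, OpenCV 4.12 (cv2) and the standard library are available. Lean on these libraries where they do the work, as an engineer would, in place of code of your own. Each camera call takes 0.05 s, during which the arm holds its last target.

## Working session

There is one attempt and no reset: what is moved stays moved. The work goes in short steps, Python scripts to look and compute and a tool call to move; the robot and the scene stay as the last step left them, time stands still between calls to the robot, and variables do not carry over. Pictures are saved under pics/ and viewed, and the job is handed in when it is done.

Besides the shell and the picture viewer there is one more tool, called as name(argument=value, ...), one argument or row to a line, values as JSON. send_rows: Moves the arm, as the interface text tells. Its arguments: {"type":"object","properties":{"series":{"type":"array","items":{"type":"object","properties":{"grip":{"type":"number"},"dx":{"type":"number"},"dy":{"type":"number"},"dz":{"type":"number"},"turn":{"type":"number"}}}},"force":{"type":"number"}},"required":["series"]}

```bash
mkdir -p pics; ls; cat > h.py <<'E'
import numpy as np, cv2
from plant import get_state, snapshot, finish_job, regions_of
def save(s,name): cv2.imwrite(f'pics/{name}.png', s['img'][:,:,::-1])
def world(s,u,v,d=None):
    f=240/np.tan(np.radians(s['fov_y'])/2)
    u=np.asarray(u);v=np.asarray(v)
    d=s['depth'][v.astype(int),u.astype(int)] if d is None else d
    c=np.stack([(u-s['cx'])/f*d,(v-s['cy'])/f*d,d],-1)
    return (c-s['t'])@s['R']
def proj(s,X):
    f=240/np.tan(np.radians(s['fov_y'])/2)
    c=np.atleast_2d(X)@s['R'].T+s['t']
    return np.stack([c[:,0]/c[:,2]*f+s['cx'],c[:,1]/c[:,2]*f+s['cy']],-1)
E
python3 - <<'E'
from h import *
print(get_state())
for n in ['scene','side','wrist']:
    s=snapshot(n); save(s,n+'0'); print(n,s['fov_y'],s['cx'],s['cy'],s['t'],s['R'].tolist())
    for t in ['coarse_unit','coarse_pad','fine_knob']:
        for r in regions_of(s,t): print(n,t,r['score'],r['extent'],r['pixels'].sum())
E
```

```text
pics
{'clock': 0.0, 'q': array([ 1.37879454,  0.69000117, -0.19451681,  1.56635689,  0.15736053,
        0.90247254, -0.21510028]), 'qd': array([-0.00093722, -0.00142153, -0.00116335,  0.00197823,  0.00157361,
       -0.00030543,  0.00062545]), 'joint_torque': array([ 1.08675904e-03, -5.27561510e+01, -1.26718026e+00, -1.53428203e+01,
       -5.28421788e-02,  6.52403163e-03,  1.71637039e-04]), 'tool_pos': array([ 0.13971189, -0.60848404,  0.210196  ]), 'eef_rot': array([ 9.93625973e-01,  1.12723469e-01, -1.89544151e-04, -9.00139704e-04]), 'contact_force': array([ 0.58722858, -0.02952114, -0.97139348]), 'moment': array([-0.00544889, -0.01578139,  0.00244064]), 'opening': 0.9970507510875164}
scene 53.0700005186338 319.96804325016996 231.89474004591588 [ 0.37157297 -0.17028101  1.23164541] [[-0.6837238128322852, 0.7297176680126455, -0.005820030607230834], [0.5059496815301832, 0.46828238645563736, -0.7243800979423161], [-0.5258675380032395, -0.4982205651371688, -0.6893762404875958]]
scene coarse_unit 0.97 [276.3, 116.5, 346.4, 197.0] 3285
scene coarse_unit 0.83 [203.8, 171.7, 289.4, 270.8
[... 668 characters left out ...]
1.4, 308.0, 322.5] 5007
side coarse_unit 0.94 [321.8, 271.1, 422.4, 361.5] 5629
side coarse_unit 0.8 [191.1, 349.7, 304.8, 457.2] 7714
side coarse_unit 0.64 [425.9, 254.6, 523.5, 330.9] 4958
side coarse_pad 0.89 [194.5, 365.6, 231.2, 390.4] 561
side coarse_pad 0.87 [222.2, 245.1, 247.5, 265.0] 271
side coarse_pad 0.47 [345.8, 267.1, 367.2, 298.4] 242
wrist 65.70646984690485 323.9295426314824 243.68798208505052 [-0.62611072 -0.04544882  0.3910292 ] [[0.22403684269802362, -0.9745806735239665, -6.250979563727988e-05], [-0.9227058983928642, -0.21213250288398539, 0.3218907055060696], [-0.313721720932613, -0.07205769919827724, -0.9467768321000107]]
wrist coarse_pad 0.51 [2.4, 31.6, 11.4, 61.5] 173
```

View pics/scene0.png

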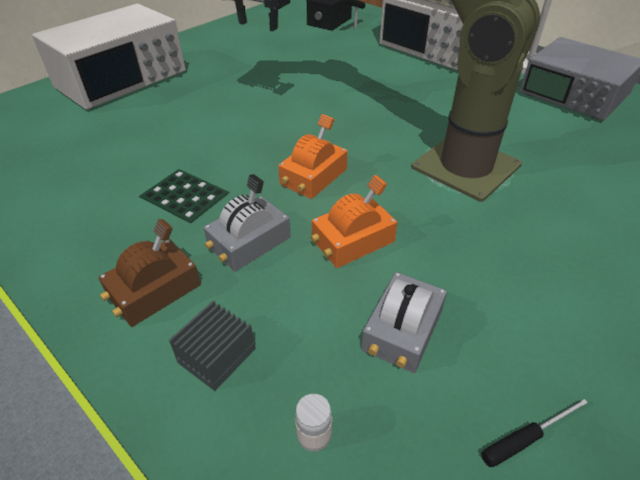

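View pics/side0.png

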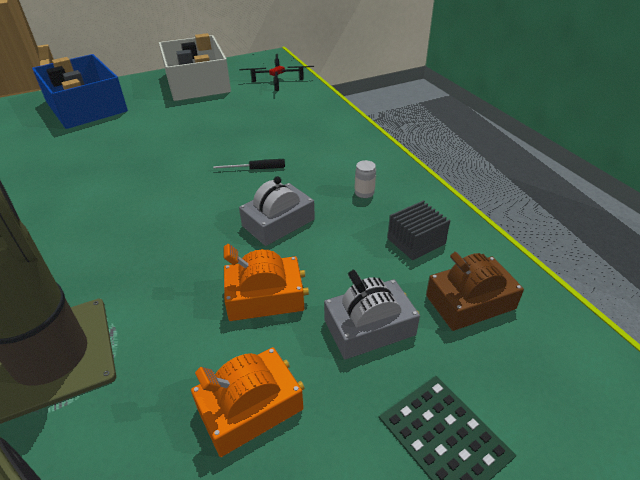

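In the scene view the lever units are orange (313,158), orange (354,222), brown (150,272), grey with bars and a black paddle at (247,222), and grey with a ball knob and no bars at (405,318). Only the grey barred one at (247,222) fits the description. In the side view it is at (370,315). Next is a close crop and a measurement.

```bash
python3 - <<'E'
from h import *
P=[]
for n,c in [('scene',(247,222)),('side',(372,316))]:
    s=snapshot(n)
    for r in regions_of(s,'coarse_unit'):
        e=r['extent']
        if e[0]<c[0]<e[2] and e[1]<c[1]<e[3]:
            v,u=np.nonzero(r['pixels']); w=world(s,u,v); ok=s['depth'][v,u]>0
            w=w[ok]
            print(n,e,len(w),np.percentile(w,[1,50,99],axis=0).round(3).tolist())
            P.append(w)
            break
    x0,y0,x1,y1=[int(k) for k in e]
    cr=s['img'][max(0,y0-15):y1+15,x0-15:x1+15]; cv2.imwrite(f'pics/crop_{n}.png',cv2.resize(cr,None,fx=4,fy=4,interpolation=cv2.INTER_CUBIC)[:,:,::-1])
    for r in regions_of(s,'coarse_pad'):
        e=r['extent']; m=r['pixels']; v,u=np.nonzero(m); w=world(s,u,v)
        print('pad',n,r['score'],np.round(e),np.median(w,0).round(3), w[w[:,2]>np.percentile(w[:,2],90)].mean(0).round(3))
W=np.vstack(P)
top=W[(W[:,2]>0.050)&(W[:,2]<0.068)]
low=W[(W[:,2]<0.068)&(W[:,2]>0.01)]
for a in (top,low):
    r=cv2.minAreaRect((a[:,:2]*1000).astype(np.float32)); print(len(a),r)
np.save('W.npy',W)
E
```

```text
scene [201.8, 170.9, 289.6, 272.4] 4580 [[0.486, -0.249, -0.0], [0.576, -0.167, 0.059], [0.642, -0.141, 0.154]]
pad scene 0.86 [150. 218. 173. 248.] [ 0.727 -0.222  0.133] [ 0.742 -0.17   0.193]
pad scene 0.76 [363. 173. 386. 203.] [ 0.362 -0.021  0.132] [ 0.354 -0.018  0.145]
pad scene 0.6 [318. 113. 333. 139.] [ 0.252 -0.258  0.131] [ 0.244 -0.26   0.144]
side [322.4, 268.2, 419.4, 360.6] 5461 [[0.481, -0.249, 0.004], [0.537, -0.223, 0.06], [0.63, -0.146, 0.155]]
pad side 0.96 [197. 367. 232. 389.] [ 0.247 -0.262  0.137] [ 0.242 -0.286  0.179]
pad side 0.73 [347. 267. 367. 298.] [ 0.524 -0.197  0.15 ] [ 0.525 -0.194  0.157]
pad side 0.66 [222. 244. 248. 270.] [ 0.356 -0.027  0.135] [ 0.339 -0.085  0.204]
pad side 0.62 [450. 252. 470. 275.] [ 0.716 -0.23   0.14 ] [ 0.717 -0.225  0.145]
3709 ((558.8280029296875, -195.12564086914062), (103.48452758789062, 151.68212890625), 86.1741943359375)
6133 ((564.6026000976562, -194.9314422607422), (104.64265441894531, 163.97459411621094), 86.1741943359375)
```

```bash
ls -la pics
```

```text
total 1648
drwxr-xr-x 2 agent agent   4096 Dec  6 13:15 .
drwxr-xr-x 3 agent agent   4096 Dec  6 13:15 ..
-rw-r--r-- 1 agent agent 209283 Dec  6 13:15 crop_scene.png
-rw-r--r-- 1 agent agent 248514 Dec  6 13:15 crop_side.png
-rw-r--r-- 1 agent agent 352990 Dec  6 13:15 scene0.png
-rw-r--r-- 1 agent agent 457606 Dec  6 13:15 side0.png
-rw-r--r-- 1 agent agent 399455 Dec  6 13:15 wrist0.png
```

View pics/crop_scene.png

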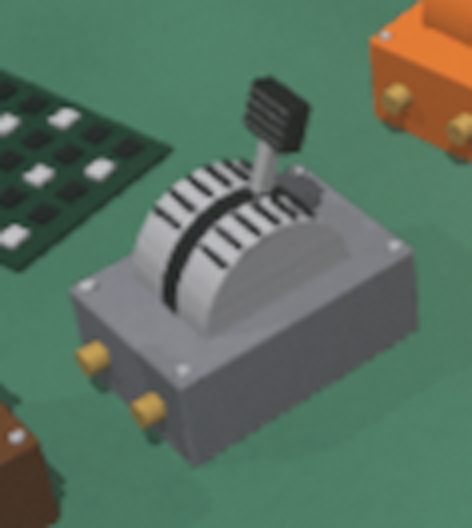

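View pics/crop_side.png

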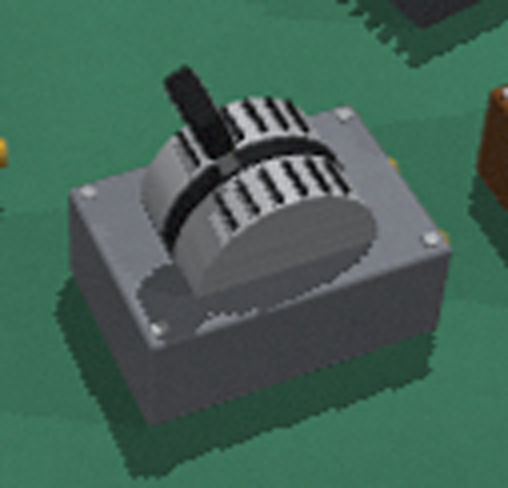

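```bash
python3 - <<'E'
from h import *
# unit pose: x axis angle candidates +-; fit rectangle
W=np.load('W.npy'); top=W[(W[:,2]>0.055)&(W[:,2]<0.064)]
r=cv2.minAreaRect((top[:,:2]*1000).astype(np.float32)); print(r)
s=snapshot('scene'); s2=snapshot('side')
cx,cy=.5588,-.1951; yaw=np.radians(86.17-90)
x=np.array([np.cos(yaw),np.sin(yaw),0]); y=np.array([-np.sin(yaw),np.cos(yaw),0]); o=np.array([cx,cy,0])
for S,n,off in ((s,'scene',None),(s2,'side',None)):
    im=S['img'][:,:,::-1].copy()
    im=cv2.resize(im,None,fx=4,fy=4)
    def d(p,c): 
        q=proj(S,p)[0]*4+1.5; cv2.circle(im,tuple(int(k) for k in q),4,c,-1); return q
    for a in (-75,75):
        for b in (-50,50): d(o+x*a/1e3+y*b/1e3+[0,0,.06],(0,0,255))
    for i in range(6):
        t=-.625+.25*i
        for w in (-17,17):
            q=d(o+[0,0,.06]+.088*(np.sin(t)*x+np.array([0,0,np.cos(t)]))+y*w/1e3,[(0,255,0),(255,0,255)][i%2])
    q=(proj(S,o+[0,0,.08])[0]*4).astype(int)
    cv2.imwrite(f'pics/ov_{n}.png',im[q[1]-280:q[1]+280,q[0]-300:q[0]+300])
E
```

```text
((558.8280029296875, -195.12564086914062), (103.48452758789062, 151.68212890625), 86.1741943359375)
```

The crops show a grey case with paired black bars, a black ribbed paddle on a steel stem and brass sockets at the far end, so the choice is right. Now the overlays.

View pics/ov_scene.png

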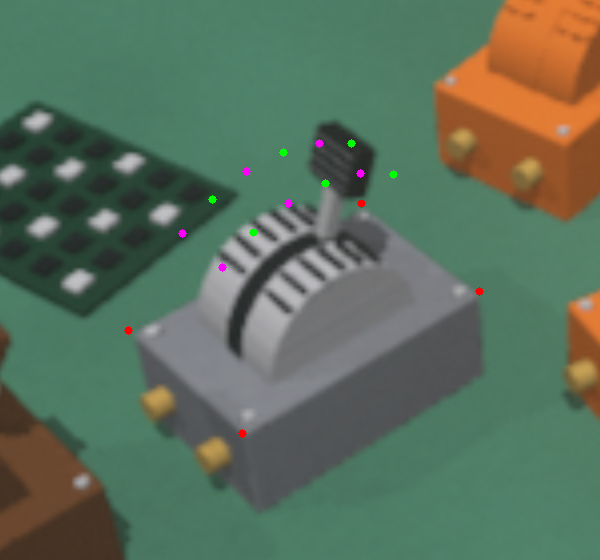

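View pics/ov_side.png

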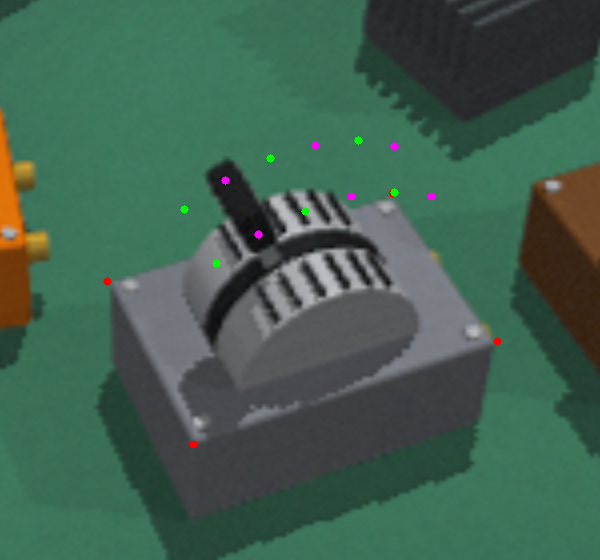

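The overlay has unit x at yaw ≈ -0.067. The lever lines up with the second-notch markers in both views, so the start is notch 2. I'll refine the pose with the case corners.

```bash
python3 - <<'E'
from h import *
from scipy.optimize import least_squares
s=snapshot('scene'); s2=snapshot('side')
o=np.array([.5588,-.1951,.08])
def full(S,pts):
    q=(proj(S,o)[0]*4).astype(int); return (np.array(pts)+q-[300,280]-1.5)/4
A=full(s,[(137,335),(243,432),(480,292)]); B=full(s2,[(112,287),(189,441),(493,343),(391,197)])
def C(p,l):
    c,sn=np.cos(p[2]),np.sin(p[2])
    return np.array([[p[0]+c*a-sn*b,p[1]+sn*a+c*b,.06] for a,b in l])
M,N=.075,.05
# which corners: use projections to assign
ALL=[(-M,-N),(-M,N),(M,-N),(M,N)]
p0=[.5588,-.1951,-.067]
def asg(S,P): 
    pr=proj(S,C(p0,ALL)); return [ALL[np.argmin(np.linalg.norm(pr-k,axis=1))] for k in P]
la,lb=asg(s,A),asg(s2,B); print(la,lb)
f=lambda p: np.r_[(proj(s,C(p,la))-A).ravel(),(proj(s2,C(p,lb))-B).ravel()]
r=least_squares(f,p0); print(r.x,r.fun.round(2))
for g in (lambda p:(proj(s,C(p,la))-A).ravel(), lambda p:(proj(s2,C(p,lb))-B).ravel()): print(least_squares(g,p0).x)
E
```

```text
[(0.075, -0.05), (0.075, 0.05), (-0.075, 0.05)] [(-0.075, 0.05), (-0.075, -0.05), (0.075, -0.05), (0.075, 0.05)]
[ 0.55778582 -0.19474379 -0.07119179] [-1.5  -1.35  0.32  0.03  0.31 -0.24 -1.54 -1.47  0.4   0.72  0.61 -0.19
  0.03 -0.71]
[ 0.5582688  -0.19334438 -0.06992551]
[ 0.55760662 -0.19546434 -0.07400104]
```

Fitted pose: origin (0.558, -0.195), yaw -0.071. Plan: shut the fingers, align tool x with unit x, go to 79 mm behind the pivot, then descend and push from behind.

send_rows(
  series=[
    {"turn": 0.149, "grip": 0},
    {"turn": 0.148},
    {"dx": 19.3, "dy": -27.6},
    {"dx": 19.3, "dy": -27.6},
    {"dx": 19.3, "dy": -27.6},
    {"dx": 19.3, "dy": -27.6},
    {"dx": 19.3, "dy": -27.6},
    {"dx": 19.3, "dy": -27.6},
    {"dx": 19.3, "dy": -27.6},
    {"dx": 19.3, "dy": -27.6},
    {"dx": 19.3, "dy": -27.6},
    {"dx": 19.3, "dy": -27.6},
    {"dx": 19.3, "dy": -27.6},
    {"dx": 19.3, "dy": -27.6},
    {"dx": 19.3, "dy": -27.6},
    {"dx": 19.3, "dy": -27.6},
    {"dx": 19.3, "dy": -27.6},
    {"dx": 19.3, "dy": -27.6},
  ],
  force=20,
)

```text
schema error: expected keys grip, dx, dy, dz, turn
```

```bash
cat >> h.py <<'E'
O=np.array([.558,-.195,.06]); YAW=-.071
UX=np.array([np.cos(YAW),np.sin(YAW),0]); UY=np.array([-np.sin(YAW),np.cos(YAW),0])
def rel(p=None):
    st=get_state(); p=st['tool_pos'] if p is None else p
    d=p-O
    from scipy.spatial.transform import Rotation as Ro
    tx=Ro.from_quat(st['eef_rot']).as_matrix()
    print('t',round(st['clock'],2),'rel mm',(1e3*np.array([d@UX,d@UY,d[2]])).round(1),'yaw',np.arctan2(tx[1,0],tx[0,0]).round(3),'F',(UX@st['contact_force']).round(1),(UY@st['contact_force']).round(1),st['contact_force'][2].round(1),'z',tx[:,2].round(3),'op',round(st['opening'],3))
E
python3 - <<'E'
from h import *
rel(); s=snapshot('side'); save(s,'side1'); s=snapshot('wrist'); save(s,'wrist1')
E
```

```text
t 1.1 rel mm [-387.6 -442.8  151. ] yaw 0.226 F -0.2 0.9 -0.7 z [ 0. -0. -1.] op 1.004
```

View pics/side1.png

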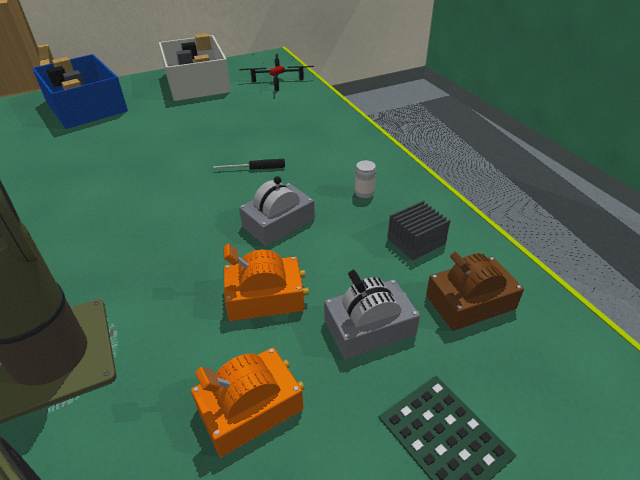

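View pics/wrist1.png

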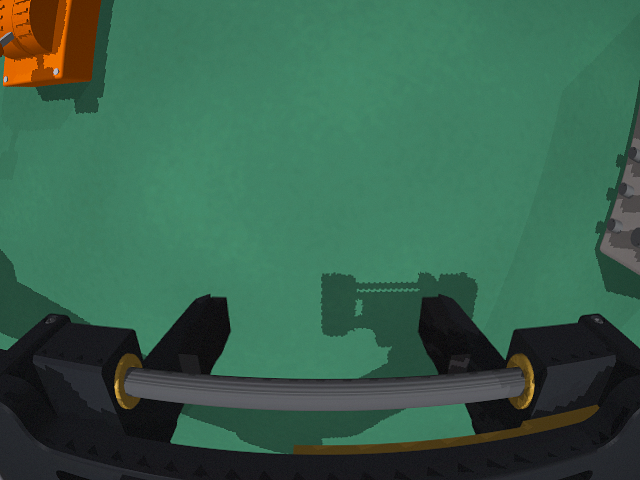

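The call was refused because every row needs all its keys, so nothing moved and the scene is unchanged. Resending in full.

send_rows(
  series=[
    {"turn": 0.149, "grip": 0, "dx": 0, "dy": 0, "dz": 0},
    {"turn": 0.148, "grip": 0, "dx": 0, "dy": 0, "dz": 0},
    {"turn": 0, "grip": 0, "dx": 19.3, "dy": -27.6, "dz": 0},
    {"turn": 0, "grip": 0, "dx": 19.3, "dy": -27.6, "dz": 0},
    {"turn": 0, "grip": 0, "dx": 19.3, "dy": -27.6, "dz": 0},
    {"turn": 0, "grip": 0, "dx": 19.3, "dy": -27.6, "dz": 0},
    {"turn": 0, "grip": 0, "dx": 19.3, "dy": -27.6, "dz": 0},
    {"turn": 0, "grip": 0, "dx": 19.3, "dy": -27.6, "dz": 0},
    {"turn": 0, "grip": 0, "dx": 19.3, "dy": -27.6, "dz": 0},
    {"turn": 0, "grip": 0, "dx": 19.3, "dy": -27.6, "dz": 0},
    {"turn": 0, "grip": 0, "dx": 19.3, "dy": -27.6, "dz": 0},
    {"turn": 0, "grip": 0, "dx": 19.3, "dy": -27.6, "dz": 0},
    {"turn": 0, "grip": 0, "dx": 19.3, "dy": -27.6, "dz": 0},
    {"turn": 0, "grip": 0, "dx": 19.3, "dy": -27.6, "dz": 0},
    {"turn": 0, "grip": 0, "dx": 19.3, "dy": -27.6, "dz": 0},
    {"turn": 0, "grip": 0, "dx": 19.3, "dy": -27.6, "dz": 0},
    {"turn": 0, "grip": 0, "dx": 19.3, "dy": -27.6, "dz": 0},
    {"turn": 0, "grip": 0, "dx": 19.3, "dy": -27.6, "dz": 0},
  ],
  force=20,
)

```text
clock: 3.0
tool_pos: [0.4803, -0.1894, 0.2112]
eef_rot: [0.999, -0.036, 0.0, 0.0]
contact_force: [0.2, 0.3, -0.5]
opening: 0.007
```

```bash
python3 - <<'E'
from h import *
rel(); s=snapshot('side'); save(s,'side2'); s=snapshot('wrist'); save(s,'wrist2')
E
```

```text
t 3.0 rel mm [-77.9   0.  151.2] yaw -0.071 F 0.1 0.3 -0.5 z [ 0. -0. -1.] op 0.007
```

View pics/side2.png

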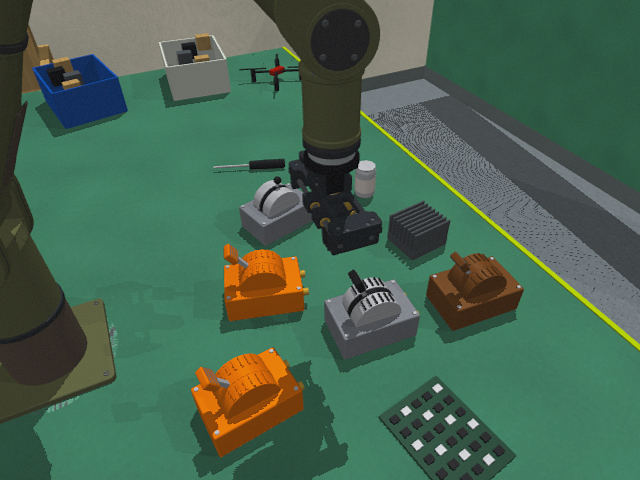

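View pics/wrist2.png

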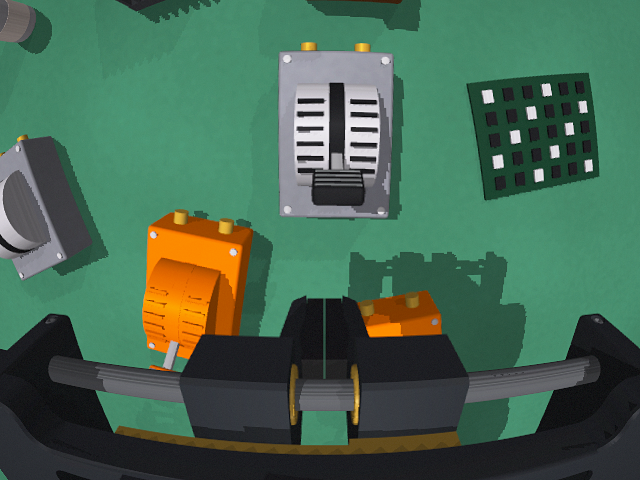

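The wrist view shows the paddle at (338,187), slightly right of the finger line (u≈323). I'll check that lateral offset with the wrist camera's depth.

```bash
cat >> h.py <<'E'
def wfe(s,u,v):
    f=240/np.tan(np.radians(s['fov_y'])/2)
    dx,dy=u-s['cx'],v-s['cy']; r=np.hypot(dx,dy); th=r/f
    d=float(s['depth'][int(v),int(u)]); k=np.tan(th)/max(r,1e-9)
    return (np.array([dx*k*d,dy*k*d,d])-s['t'])@s['R']
def pr(p): d=p-O; return (1e3*np.array([d@UX,d@UY,d[2]])).round(1)
E
python3 - <<'E'
from h import *
s=snapshot('wrist'); print(s['R'].round(3).tolist(),pr(-s['R'].T@s['t']))
for n,u,v in [('padL',316,190),('padR',361,190),('padtop',338,195),('nearL',286,208),('nearR',379,211),('farL',287,61),('farR',383,64),('fing',310,330),('fing2',340,330),('fingtip',316,302)]:
    print(n,pr(wfe(s,u,v)))
E
```

```text
[[-0.062, -0.998, -0.003], [-0.946, 0.058, 0.319], [-0.318, 0.022, -0.948]] [  7.5   3.1 325.4]
padL [-34.    8.3  97.3]
padR [-51.2 -29.5  -0.1]
padtop [-37.4  -5.6  95.3]
nearL [-67.9  37.3   1.7]
nearR [-69.8 -46.4   1.5]
farL [62.6 35.9  0.8]
farR [ 61.6 -46.5  -0.8]
fing [-67.7   8.  204.6]
fing2 [-66.7  -3.3 206. ]
fingtip [-67.1   6.2 182.5]
```

The wrist camera puts the unit about 5 mm further to -y than the fixed cameras do. Shifting 3 mm splits the difference, and the paddle is 34 mm wide. Now descending behind the lever.

send_rows(
  series=[
    {"turn": 0, "grip": 0, "dx": 0, "dy": 3, "dz": 25},
    {"turn": 0, "grip": 0, "dx": 0, "dy": 0, "dz": 25},
    {"turn": 0, "grip": 0, "dx": 0, "dy": 0, "dz": 25},
    {"turn": 0, "grip": 0, "dx": 0, "dy": 0, "dz": 0},
  ],
)

```text
clock: 3.55
tool_pos: [0.4762, -0.1942, 0.1337]
eef_rot: [0.999, -0.036, -0.003, -0.0]
contact_force: [-0.9, -0.3, -0.1]
opening: 0.005
```

```bash
python3 - <<'E'
from h import *
rel(); s=snapshot('side'); save(s,'side3');s=snapshot('scene'); save(s,'scene3'); s=snapshot('wrist'); save(s,'wrist3')
E
```

```text
t 3.55 rel mm [-81.7  -5.   73.7] yaw -0.073 F -0.8 -0.3 -0.1 z [-0.006  0.001 -1.   ] op 0.005
```

View pics/wrist3.png

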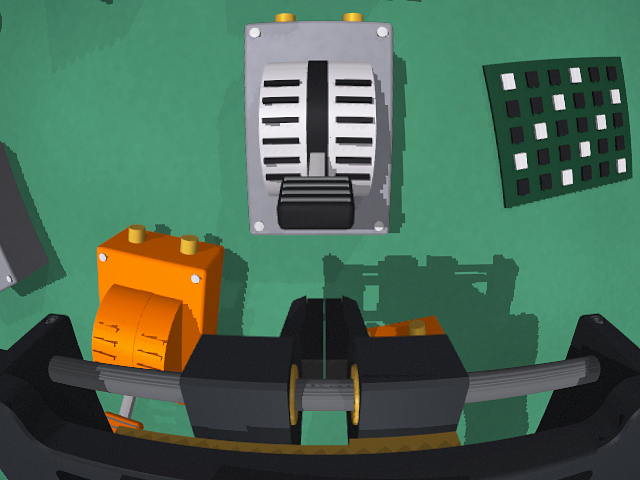

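View pics/side3.png

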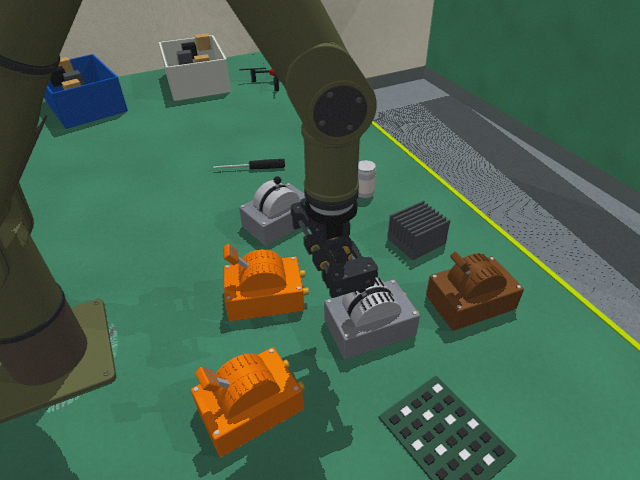

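View pics/scene3.png

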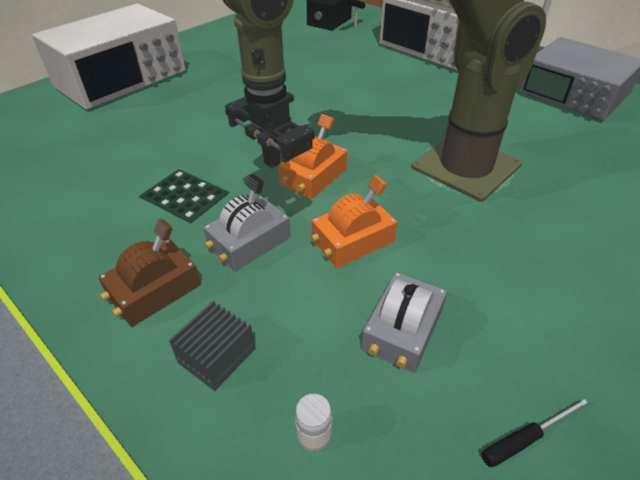

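The gripper is behind the paddle and almost aligned with it (316 against 323 px), with the lever still in notch 2. Approaching slowly.

send_rows(
  series=[
    {"turn": 0, "grip": 0, "dx": 8, "dy": 0, "dz": 0},
    {"turn": 0, "grip": 0, "dx": 8, "dy": 0, "dz": 0},
    {"turn": 0, "grip": 0, "dx": 4, "dy": 0, "dz": 0},
    {"turn": 0, "grip": 0, "dx": 0, "dy": 0, "dz": 0},
    {"turn": 0, "grip": 0, "dx": 0, "dy": 0, "dz": 0},
  ],
)

```text
clock: 4.2
tool_pos: [0.4991, -0.195, 0.1361]
eef_rot: [0.999, -0.036, -0.0, 0.0]
contact_force: [-0.6, 0.3, 0.4]
opening: 0.002
```

```bash
python3 - <<'E'
from h import *
rel(); s=snapshot('scene'); save(s,'scene4'); rel()
E
```

```text
t 4.2 rel mm [-58.7  -4.2  76.1] yaw -0.071 F -0.6 0.3 0.4 z [-0. -0. -1.] op 0.002
t 4.25 rel mm [-59.   -4.2  76. ] yaw -0.071 F 0.2 -0.2 -0.2 z [-0. -0. -1.] op 0.006
```

send_rows(
  series=[
    {"turn": 0, "grip": 0, "dx": 3, "dy": 0, "dz": 0},
    {"turn": 0, "grip": 0, "dx": 3, "dy": 0, "dz": 0},
    {"turn": 0, "grip": 0, "dx": 3, "dy": 0, "dz": 0},
    {"turn": 0, "grip": 0, "dx": 0, "dy": 0, "dz": 0},
  ],
)

```text
clock: 4.65
tool_pos: [0.5088, -0.1957, 0.136]
eef_rot: [0.999, -0.035, 0.0, 0.0]
contact_force: [-0.1, 0.3, -0.3]
opening: 0.007
```

```bash
python3 - <<'E'
from h import *
rel(); s=snapshot('scene'); save(s,'scene5'); rel()
cv2.imwrite('pics/c5.png',cv2.resize(s['img'][120:280,180:340,::-1],None,fx=3.5,fy=3.5))
E
```

```text
t 4.65 rel mm [-49.   -4.2  76. ] yaw -0.071 F -0.1 0.3 -0.3 z [ 0.001 -0.    -1.   ] op 0.007
t 4.7 rel mm [-49.5  -4.2  76. ] yaw -0.071 F -0.6 -0.1 -0.7 z [ 0. -0. -1.] op 0.008
```

View pics/c5.png

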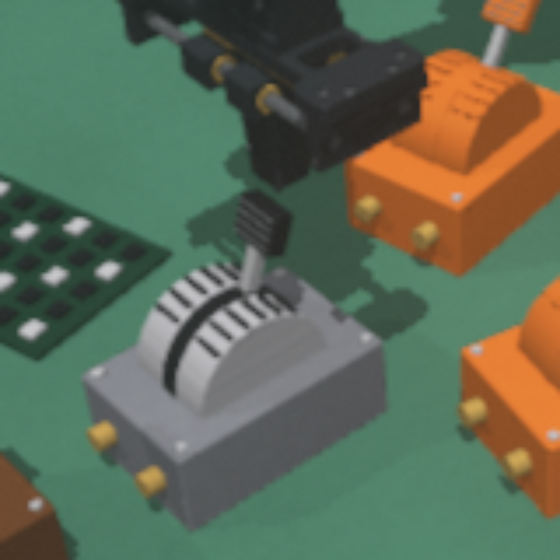

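No contact yet (force about 0); the paddle is just ahead of the fingertips. Continuing in small steps.

send_rows(
  series=[
    {"turn": 0, "grip": 0, "dx": 2, "dy": 0, "dz": 0},
    {"turn": 0, "grip": 0, "dx": 2, "dy": 0, "dz": 0},
    {"turn": 0, "grip": 0, "dx": 0, "dy": 0, "dz": 0},
  ],
)

```text
clock: 5.0
tool_pos: [0.5125, -0.1959, 0.136]
eef_rot: [0.999, -0.036, 0.0, 0.0]
contact_force: [-0.6, 0.4, -0.5]
opening: 0.009
```

```bash
python3 - <<'E'
from h import *
rel(); s=snapshot('wrist'); save(s,'wrist6'); rel()
E
```

```text
t 5.0 rel mm [-45.3  -4.2  76. ] yaw -0.071 F -0.7 0.4 -0.5 z [ 0. -0. -1.] op 0.009
t 5.05 rel mm [-45.6  -4.2  76. ] yaw -0.071 F -0.4 -0.6 -0.6 z [ 0. -0. -1.] op 0.007
```

View pics/wrist6.png

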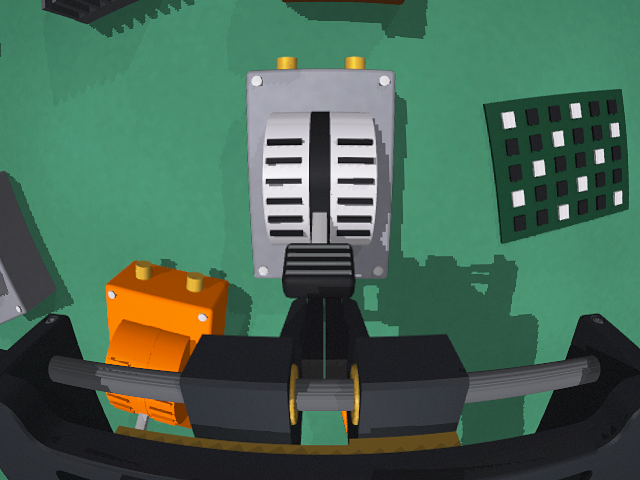

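send_rows(
  series=[
    {"turn": 0, "grip": 0, "dx": 2, "dy": 0, "dz": 0},
    {"turn": 0, "grip": 0, "dx": 2, "dy": 0, "dz": 0},
    {"turn": 0, "grip": 0, "dx": 0, "dy": 0, "dz": 0},
  ],
)

```text
clock: 5.35
tool_pos: [0.5165, -0.1963, 0.136]
eef_rot: [0.999, -0.035, 0.0, 0.0]
contact_force: [-0.2, 0.1, -0.1]
opening: 0.007
```

```bash
python3 - <<'E'
from h import *
rel()
E
```

```text
t 5.35 rel mm [-41.3  -4.2  76. ] yaw -0.071 F -0.2 0.1 -0.1 z [ 0. -0. -1.] op 0.007
```

```bash
python3 - <<'E'
from h import *
s=snapshot('scene'); rel()
cv2.imwrite('pics/c7.png',cv2.resize(s['img'][120:280,180:340,::-1],None,fx=3.5,fy=3.5))
s=snapshot('wrist'); save(s,'wrist7')
E
```

```text
t 5.4 rel mm [-41.5  -4.2  76. ] yaw -0.071 F 0.3 0.1 0.2 z [ 0. -0. -1.] op 0.006
```

View pics/c7.png

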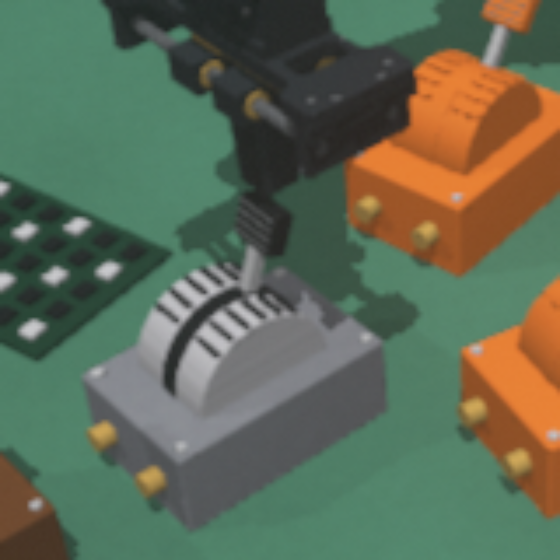

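View pics/wrist7.png

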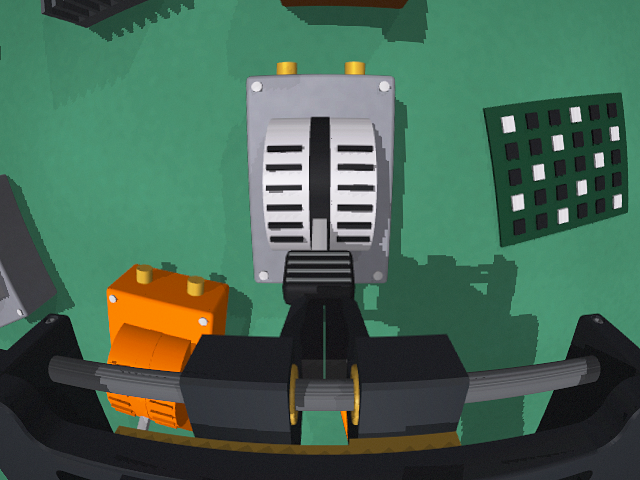

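No contact yet and the lever has not moved, so the fingertips are slimmer than the assumed 18 mm. Continuing.

send_rows(
  series=[
    {"turn": 0, "grip": 0, "dx": 2, "dy": 0, "dz": 0},
    {"turn": 0, "grip": 0, "dx": 2, "dy": 0, "dz": 0},
    {"turn": 0, "grip": 0, "dx": 0, "dy": 0, "dz": 0},
  ],
)

```text
clock: 5.75
tool_pos: [0.5205, -0.1966, 0.1361]
eef_rot: [0.999, -0.036, 0.0, 0.0]
contact_force: [1.0, 0.0, -0.0]
opening: 0.004
```

```bash
python3 - <<'E'
from h import *
rel();s=snapshot('wrist'); save(s,'wrist8');rel()
E
```

```text
t 5.75 rel mm [-37.3  -4.2  76.1] yaw -0.071 F 1.0 0.1 -0.0 z [ 0.001 -0.    -1.   ] op 0.004
t 5.8 rel mm [-37.5  -4.2  76. ] yaw -0.071 F -0.3 0.1 -0.3 z [ 0. -0. -1.] op 0.007
```

View pics/wrist8.png

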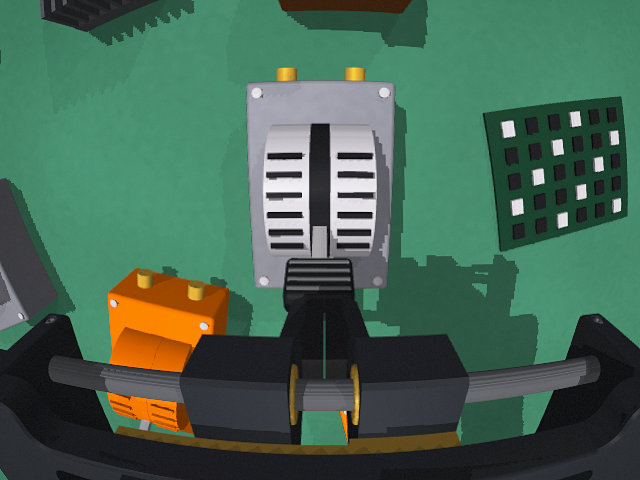

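```bash
python3 - <<'E'
from h import *
s=snapshot('scene'); rel()
p=get_state()['tool_pos']; print(proj(s,p))
im=cv2.resize(s['img'][100:260,180:340,::-1],None,fx=3.5,fy=3.5)
def d(X,c):
    q=(proj(s,X)[0]-[180,100])*3.5; cv2.circle(im,tuple(int(k) for k in q),3,c,-1)
d(p,(0,0,255)); d(p+[0,0,.019],(0,255,255)); d(p+UX*.009,(255,0,0))
for a in (-.375,-.125):
    d(O+.102*(np.sin(a)*UX+np.array([0,0,np.cos(a)])),(0,255,0))
cv2.imwrite('pics/c8.png',im)
w=snapshot('side'); im=cv2.resize(w['img'][220:380,300:460,::-1],None,fx=3.5,fy=3.5)
q=(proj(w,p)[0]-[300,220])*3.5; cv2.circle(im,tuple(int(k) for k in q),3,(0,0,255),-1)
cv2.imwrite('pics/c8s.png',im)
E
```

```text
t 5.85 rel mm [-37.7  -4.2  76. ] yaw -0.071 F 0.3 0.4 0.6 z [ 0. -0. -1.] op 0.009
[[255.91243847 183.10717914]]
```

View pics/c8.png

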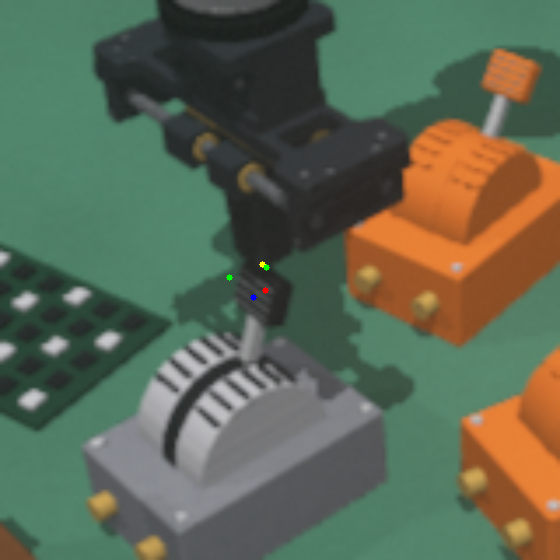

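View pics/c8s.png

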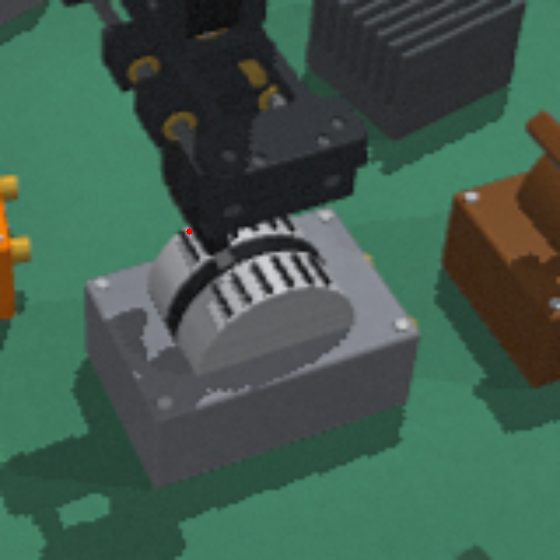

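```bash
python3 - <<'E'
from h import *
s=snapshot('wrist'); rel()
for u in (300,310,316,335,345):
    print(u,[(v,pr(wfe(s,u,v)).tolist()) for v in (262,275,285,293,300,305,309,313,318,325,332)])
cv2.imwrite('pics/w9.png',cv2.resize(s['img'][220:350,250:400,::-1],None,fx=4,fy=4,interpolation=cv2.INTER_CUBIC))
E
```

```text
t 5.95 rel mm [-37.8  -4.2  76. ] yaw -0.071 F -0.3 -0.0 0.7 z [-0. -0. -1.] op 0.007
300 [(262, [-22.8, 6.3, 77.2]), (275, [-26.1, 5.8, 85.9]), (285, [-29.3, 5.6, 90.4]), (293, [-31.2, 5.4, 95.2]), (300, [-27.9, 4.5, 108.5]), (305, [-28.3, 4.3, 112.5]), (309, [-28.0, 4.1, 116.4]), (313, [-28.1, 3.9, 119.5]), (318, [-28.2, 3.7, 123.5]), (325, [-28.1, 3.4, 129.0]), (332, [-29.0, 3.2, 132.5])]
310 [(262, [-23.0, 1.3, 76.7]), (275, [-26.2, 1.0, 85.7]), (285, [-28.6, 0.8, 91.9]), (293, [-30.6, 0.7, 96.3]), (300, [-29.5, 0.4, 105.6]), (305, [-29.8, 0.2, 109.5]), (309, [-29.4, 0.1, 113.8]), (313, [-29.5, -0.0, 117.1]), (318, [-29.6, -0.1, 121.1]), (325, [-29.6, -0.3, 126.4]), (332, [-29.4, -0.5, 131.8])]
316 [(262, [-22.7, -1.8, 77.5]), (275, [-26.4, -1.9, 85.2]), (285, [-28.7, -2.0, 91.8]), (293, [-30.6, -2.1, 96.5]), (300, [-29.2, -2.3, 106.0]), (305, [-29.8, -2.3, 109.6]), (309, [-29.7, -2.4, 113.2]), (313, [-29.5, -2.5, 117.0]), (318, [-30.1, -2.5, 120.1]), (325, [-29.4, -2.6, 126.7]), (332, [-30.1, -2.7, 130.7])]
335 [(262, [-22.8, -11.2, 77.2]), (275, [-26.1, -11.0, 86.0]), (285, [-28.4, -10.9, 92.4]), (293, [-31.6, -10.9, 94.4]), (300, [-29.4, -10.5, 105.6]), (305, [-30.0, -10.4, 109.2]), (309, [-29.1, -10.3, 114.3]), (313, [-29.2, -10.2, 117.6]), (318, [-29.6, -10.1, 121.0]), (325, [-29.4, -10.0, 126.7]), (332, [-30.2, -9.9, 130.5])]
345 [(262, [-22.9, -16.3, 77.0]), (275, [-26.7, -15.9, 84.6]), (285, [-28.8, -15.6, 91.6]), (293, [-31.4, -15.5, 94.9]), (300, [-28.1, -14.7, 108.1]), (305, [-28.6, -14.6, 111.9]), (309, [-28.0, -14.3, 116.5]), (313, [-28.1, -14.1, 119.6]), (318, [-28.3, -14.0, 123.2]), (325, [-29.7, -13.8, 126.3]), (332, [-29.2, -13.5, 132.1])]
```

View pics/w9.png

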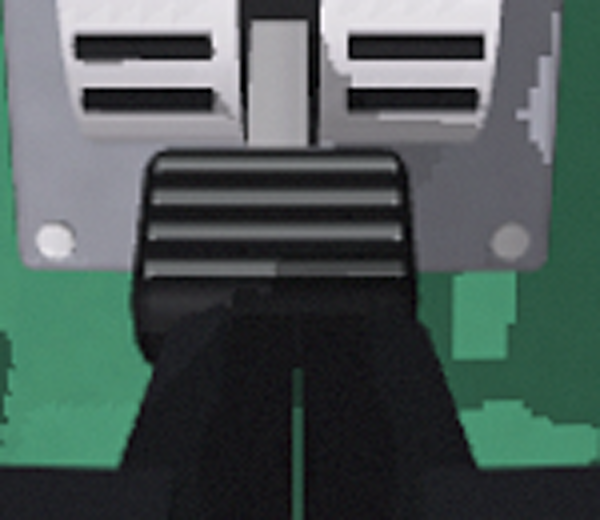

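```bash
python3 - <<'E'
from h import *
s=snapshot('scene'); im0=cv2.imread('pics/scene3.png')
p=np.array([0.4762,-0.1942,0.1337])
im=cv2.resize(im0[80:240,200:360],None,fx=3.5,fy=3.5)
for h in (0,.01,.02,.027,.04):
    q=(proj(s,p+[0,0,h])[0]-[200,80])*3.5; cv2.circle(im,tuple(int(k) for k in q),2,(0,0,255),-1)
cv2.imwrite('pics/c10.png',im)
w=snapshot('side'); im0=cv2.imread('pics/side3.png')
im=cv2.resize(im0[200:360,270:430],None,fx=3.5,fy=3.5)
for h in (0,.01,.02,.027,.04):
    q=(proj(w,p+[0,0,h])[0]-[270,200])*3.5; cv2.circle(im,tuple(int(k) for k in q),2,(0,0,255),-1)
cv2.imwrite('pics/c10s.png',im)
E
```

View pics/c10.png

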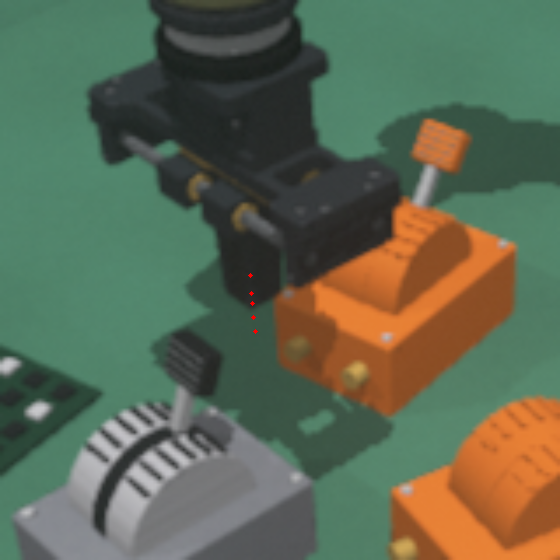

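View pics/c10s.png

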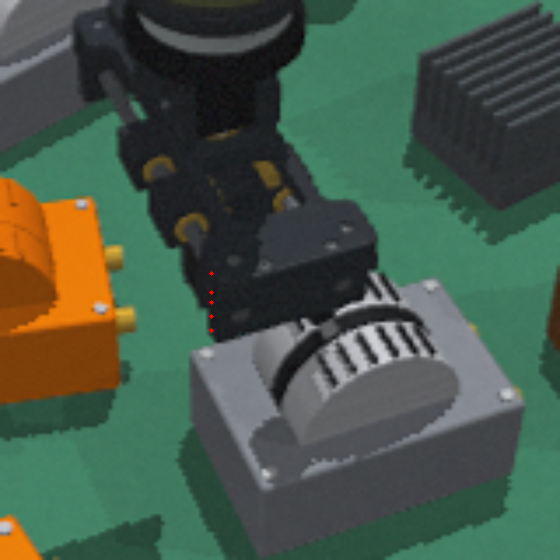

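The wrist depth shows the visible finger ends at about z=103 mm above the pivot, while the TCP reads 76. The fingertips look to be above the paddle, not behind it. I'll back off and measure where the fingertips really are.

send_rows(
  series=[
    {"turn": 0, "grip": 0, "dx": 0, "dy": 0, "dz": -8},
    {"turn": 0, "grip": 0, "dx": -20, "dy": 0, "dz": 0},
    {"turn": 0, "grip": 0, "dx": -20, "dy": 0, "dz": 0},
    {"turn": 0, "grip": 0, "dx": -5, "dy": 0, "dz": 0},
    {"turn": 0, "grip": 0, "dx": 0, "dy": 0, "dz": 0},
    {"turn": 0, "grip": 0, "dx": 0, "dy": 0, "dz": 0},
  ],
)

```text
clock: 6.65
tool_pos: [0.4767, -0.1935, 0.1444]
eef_rot: [0.999, -0.035, 0.001, 0.0]
contact_force: [-0.4, -0.0, -0.5]
opening: 0.005
```

```bash
python3 - <<'E'
from h import *
for n in ('scene','side'):
    s=snapshot(n); rel(); p=get_state()['tool_pos']
    v,u=np.mgrid[0:480,0:640]; d=s['depth']; w=world(s,u.ravel(),v.ravel(),d.ravel()); w=w[d.ravel()>0]
    q=w-p; L=np.stack([q@UX,q@UY,q[:,2]],1)*1e3
    m=(abs(L[:,0])<35)&(abs(L[:,1])<35)&(L[:,2]<70)&(L[:,2]>-10)
    L=L[m]; print(n,len(L))
    for a in range(-10,70,6):
        k=L[(L[:,2]>=a)&(L[:,2]<a+6)]
        if len(k): print(a,len(k),np.percentile(k,[5,50,95],axis=0).round(1).tolist())
    q=proj(s,p)[0].astype(int)
    cv2.imwrite(f'pics/d_{n}.png',cv2.resize(s['img'][q[1]-60:q[1]+40,q[0]-50:q[0]+50,::-1],None,fx=5,fy=5))
s=snapshot('wrist'); save(s,'wrist11')
for u in (305,316,340): print([(v,(pr(wfe(s,u,v))-pr(p)).round(1).tolist()) for v in (285,294,297,300,303,306,312,325)])
E
```

```text
t 6.7 rel mm [-81.2  -4.2  84.3] yaw -0.071 F -1.0 -0.3 0.3 z [ 0.002 -0.    -1.   ] op 0.002
scene 287
26 19 [[-5.9, -9.0, 27.3], [8.6, -0.7, 30.5], [11.0, 14.1, 31.9]]
32 36 [[-7.0, -10.8, 32.8], [8.3, 12.5, 35.2], [10.6, 15.7, 37.5]]
38 42 [[-5.7, -10.2, 38.4], [8.8, 12.4, 41.2], [10.6, 16.5, 43.5]]
44 43 [[-7.0, -9.5, 44.7], [8.5, 13.5, 47.5], [11.4, 16.8, 49.8]]
50 37 [[-5.8, -10.1, 50.2], [8.5, 11.2, 52.8], [11.1, 17.5, 55.5]]
56 48 [[-5.7, -11.5, 56.1], [8.8, 12.4, 58.5], [10.7, 18.5, 61.5]]
62 46 [[-5.8, -11.7, 62.9], [8.6, 13.7, 65.1], [11.3, 18.6, 67.8]]
68 16 [[-3.6, -13.2, 68.1], [8.9, 14.7, 69.1], [10.5, 18.3, 69.6]]
t 6.75 rel mm [-81.4  -4.1  84.2] yaw -0.071 F 0.4 0.5 0.6 z [ 0.002 -0.    -1.   ] op 0.005
side 87
26 8 [[-10.5, -3.9, 27.2], [-9.0, 8.3, 30.3], [-8.4, 11.5, 30.9]]
32 19 [[-10.5, -11.6, 32.4], [-9.5, -0.1, 35.1], [-8.6, 11.9, 37.3]]
38 22 [[-10.5, -11.4, 38.8], [-9.5, 5.4, 40.7], [-8.3, 15.9, 43.6]]
44 18 [[-10.6, -13.2, 44.7], [-9.5, 1.8, 48.3], [-8.5, 15.2, 49.8]]
50 17 [[-10.9, -13.3, 50.2], [-9.9, 3.2, 52.2], [-7.9, 10.9, 54.9]]
56 3 [[-10.7, -13.8, 56.3], [-10.1, -10.5, 57.2], [-9.8, -8.3, 58.5]]
[(285, [-65.1, 16.2, -143.0]), (294, [-74.9, 16.4, -143.6]), (297, [9.4, 6.8, 28.9]), (300, [9.3, 6.6, 31.4]), (303, [10.0, 6.4, 35.7]), (306, [8.2, 6.5, 34.9]), (312, [9.8, 6.1, 43.1]), (325, [8.2, 5.8, 50.4])]
[(285, [-65.3, 5.9, -143.4]), (294, [-75.2, 6.0, -144.2]), (297, [-78.6, 6.0, -144.7]), (300, [8.2, 2.0, 29.3]), (303, [9.4, 1.9, 34.3]), (306, [7.9, 1.9, 34.3]), (312, [8.2, 1.8, 40.0]), (325, [8.1, 1.6, 50.2])]
[(285, [-65.9, -16.8, -144.6]), (294, [-75.1, -16.9, -144.1]), (297, [-78.6, -17.0, -144.5]), (300, [8.6, -8.5, 30.2]), (303, [8.0, -8.4, 31.8]), (306, [8.2, -8.3, 34.9]), (312, [8.6, -8.1, 40.9]), (325, [8.0, -7.7, 50.2])]
```

View pics/d_scene.png

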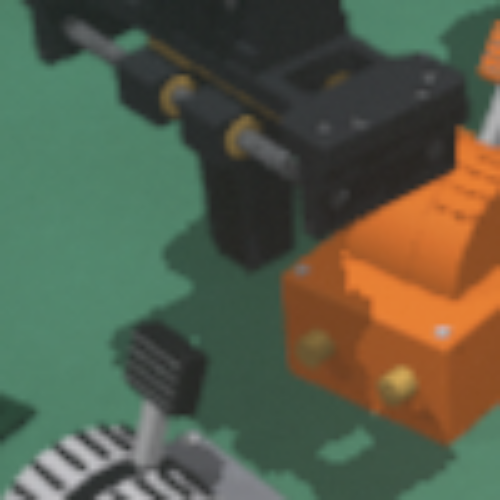

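View pics/d_side.png

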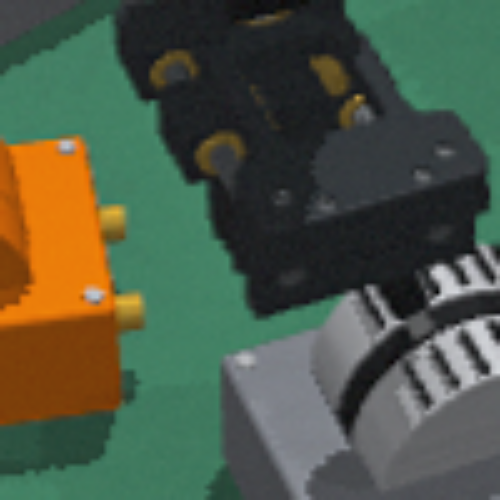

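All three cameras agree: the real finger ends are about 27 mm above the reported TCP, with x faces at ±8.5 mm and y centre about +2 mm. So I need to go about 27 mm lower than planned. First I'll check the body clearance over the lever top.

```bash
python3 - <<'E'
from h import *
for n in ('scene','side'):
    s=snapshot(n); rel(); p=get_state()['tool_pos']
    v,u=np.mgrid[0:480,0:640]; d=s['depth']; w=world(s,u.ravel(),v.ravel(),d.ravel()); w=w[d.ravel()>0]
    q=w-p; L=np.stack([q@UX,q@UY,q[:,2]],1)*1e3
    m=(abs(L[:,0])<90)&(abs(L[:,1])<110)&(L[:,2]<200)&(L[:,2]>10)&~((abs(L[:,0])<15)&(abs(L[:,1])<25))
    m&=~((L[:,0]>25)&(L[:,2]<30))
    L=L[m]
    print(n)
    for a in range(10,140,8):
        k=L[(L[:,2]>=a)&(L[:,2]<a+8)]
        if len(k)>3: print(a,len(k),np.percentile(k,[3,97],axis=0).round(0)[:,:2].tolist())
E
```

```text
t 6.85 rel mm [-81.8  -4.1  84. ] yaw -0.071 F -0.4 -1.3 -1.0 z [ 0.001 -0.    -1.   ] op 0.006
scene
90 148 [[-29.0, -80.0], [34.0, 88.0]]
98 302 [[-28.0, -78.0], [35.0, 87.0]]
106 357 [[-22.0, -78.0], [35.0, 87.0]]
114 315 [[-27.0, -80.0], [35.0, 94.0]]
122 311 [[-26.0, -80.0], [35.0, 95.0]]
130 933 [[-27.0, -88.0], [34.0, 95.0]]
138 168 [[-17.0, -11.0], [24.0, 43.0]]
t 6.9 rel mm [-82.1  -4.1  84. ] yaw -0.071 F 0.6 -0.4 0.4 z [ 0.001 -0.    -1.   ] op 0.005
side
90 160 [[-34.0, -85.0], [31.0, 81.0]]
98 344 [[-34.0, -84.0], [30.0, 80.0]]
106 422 [[-34.0, -84.0], [22.0, 80.0]]
114 452 [[-34.0, -90.0], [32.0, 80.0]]
122 314 [[-34.0, -92.0], [28.0, 76.0]]
130 1351 [[-33.0, -92.0], [30.0, 84.0]]
138 107 [[-22.0, -16.0], [23.0, 27.0]]
```

The gripper body is also 27 mm up, so the offset is uniform and there is ample clearance. Lowering 36 mm puts the tips at about 75 mm above the pivot.

send_rows(
  series=[
    {"turn": 0, "grip": 0, "dx": 0, "dy": 0, "dz": 12},
    {"turn": 0, "grip": 0, "dx": 0, "dy": 0, "dz": 12},
    {"turn": 0, "grip": 0, "dx": 0, "dy": 0, "dz": 12},
    {"turn": 0, "grip": 0, "dx": 8, "dy": 0, "dz": 0},
    {"turn": 0, "grip": 0, "dx": 8, "dy": 0, "dz": 0},
    {"turn": 0, "grip": 0, "dx": 4, "dy": 0, "dz": 0},
    {"turn": 0, "grip": 0, "dx": 0, "dy": 0, "dz": 0},
    {"turn": 0, "grip": 0, "dx": 0, "dy": 0, "dz": 0},
  ],
)

```text
clock: 7.7
tool_pos: [0.4953, -0.1948, 0.1083]
eef_rot: [0.999, -0.036, 0.0, 0.0]
contact_force: [-0.2, 0.3, 0.3]
opening: 0.009
```

```bash
python3 - <<'E'
from h import *
rel(); s=snapshot('wrist'); save(s,'wrist12'); rel()
E
```

```text
t 7.7 rel mm [-62.5  -4.3  48.3] yaw -0.071 F -0.3 0.3 0.3 z [ 0. -0. -1.] op 0.009
t 7.75 rel mm [-62.8  -4.3  48.2] yaw -0.071 F -0.2 -1.1 -0.6 z [ 0. -0. -1.] op 0.008
```

View pics/wrist12.png

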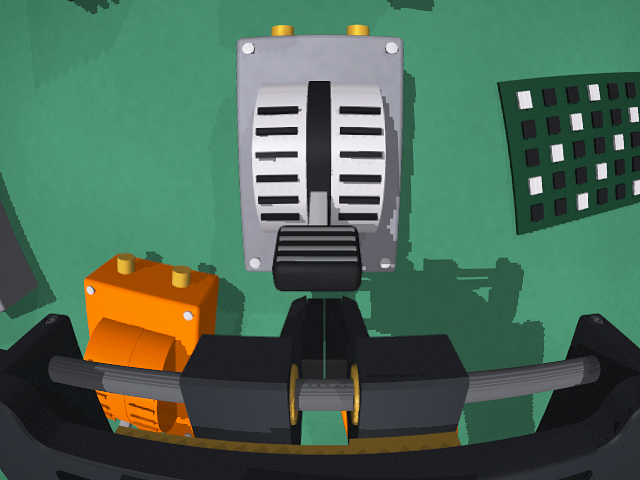

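Fingers are centred behind the paddle with a small gap. Advancing.

send_rows(
  series=[
    {"turn": 0, "grip": 0, "dx": 3, "dy": 0, "dz": 0},
    {"turn": 0, "grip": 0, "dx": 3, "dy": 0, "dz": 0},
    {"turn": 0, "grip": 0, "dx": 3, "dy": 0, "dz": 0},
    {"turn": 0, "grip": 0, "dx": 2, "dy": 0, "dz": 0},
    {"turn": 0, "grip": 0, "dx": 2, "dy": 0, "dz": 0},
  ],
)

```text
clock: 8.25
tool_pos: [0.5065, -0.1956, 0.1078]
eef_rot: [0.999, -0.036, -0.002, -0.0]
contact_force: [-5.3, 1.7, 3.8]
opening: 0.003
```

```bash
python3 - <<'E'
from h import *
rel()
E
```

```text
t 8.25 rel mm [-51.4  -4.3  47.8] yaw -0.072 F -5.4 1.3 3.8 z [-0.003  0.    -1.   ] op 0.003
```

Contact at a face position of about -43 mm, as predicted (-44), with 5 N. Pushing on towards the first hump.

send_rows(
  series=[
    {"turn": 0, "grip": 0, "dx": 2, "dy": 0, "dz": 0},
    {"turn": 0, "grip": 0, "dx": 2, "dy": 0, "dz": 0},
    {"turn": 0, "grip": 0, "dx": 2, "dy": 0, "dz": 0},
    {"turn": 0, "grip": 0, "dx": 2, "dy": 0, "dz": 0},
  ],
)

```text
clock: 8.65
tool_pos: [0.5119, -0.1961, 0.1076]
eef_rot: [0.999, -0.036, -0.004, -0.0]
contact_force: [-7.8, 0.3, 5.6]
opening: 0.005
```

```bash
python3 - <<'E'
from h import *
rel()
E
```

```text
t 8.65 rel mm [-45.9  -4.3  47.6] yaw -0.072 F -7.8 -0.2 5.6 z [-0.008  0.001 -1.   ] op 0.005
```

send_rows(
  series=[
    {"turn": 0, "grip": 0, "dx": 2, "dy": 0, "dz": 0},
    {"turn": 0, "grip": 0, "dx": 2, "dy": 0, "dz": 0},
  ],
)

```text
clock: 8.85
tool_pos: [0.5202, -0.1967, 0.108]
eef_rot: [0.999, -0.036, 0.0, 0.0]
contact_force: [0.1, 0.1, 0.8]
opening: 0.006
```

```bash
python3 - <<'E'
from h import *
rel()
E
```

```text
t 8.85 rel mm [-37.6  -4.4  48. ] yaw -0.071 F 0.0 0.1 0.8 z [ 0. -0. -1.] op 0.006
```

The force fell to 0, so it snapped. Checking the notch with the wrist view.

```bash
python3 - <<'E'
from h import *
s=snapshot('wrist'); rel()
cv2.imwrite('pics/w13.png',cv2.resize(s['img'][30:330,200:440,::-1],None,fx=2,fy=2,interpolation=cv2.INTER_CUBIC))
def fp(X):
    c=s['R']@X+s['t']; f=240/np.tan(np.radians(s['fov_y'])/2); r=np.hypot(c[0],c[1]); th=np.arctan2(r,c[2]); return np.array([s['cx'],s['cy']])+c[:2]/r*th*f
for i in range(6):
    a=-.625+.25*i; print(i+1,[fp(O+L*(np.sin(a)*UX+np.array([0,0,np.cos(a)]))).round(0).tolist() for L in (.045,.074,.102)])
E
```

```text
t 8.9 rel mm [-36.2  -4.2  48.2] yaw -0.071 F 0.7 -0.4 0.1 z [ 0.003 -0.    -1.   ] op 0.003
1 [[313.0, 260.0], [312.0, 309.0], [311.0, 363.0]]
2 [[313.0, 246.0], [311.0, 287.0], [310.0, 337.0]]
3 [[312.0, 227.0], [310.0, 254.0], [308.0, 289.0]]
4 [[312.0, 205.0], [310.0, 211.0], [307.0, 221.0]]
5 [[312.0, 182.0], [310.0, 167.0], [307.0, 146.0]]
6 [[312.0, 161.0], [310.0, 128.0], [308.0, 85.0]]
```

View pics/w13.png

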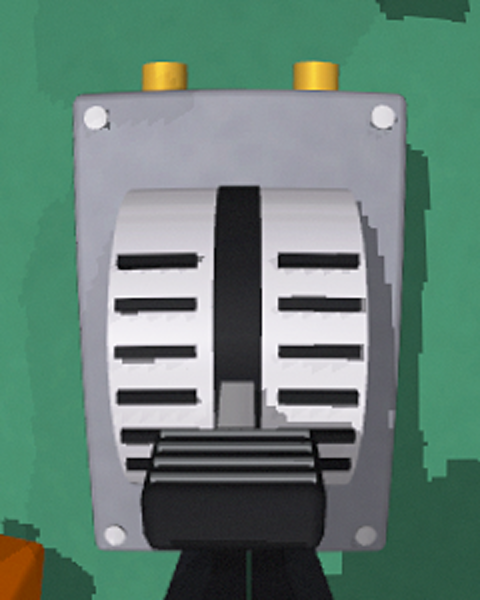

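The stem is on the notch-3 bars: the bars from the far end are at crop rows 260, 303, 351, 397, 436 and 464 (notches 6 to 1), and the stem base is at about 394. Resting, then approaching again.

send_rows(
  series=[
    {"turn": 0, "grip": 0, "dx": 0, "dy": 0, "dz": 0},
    {"turn": 0, "grip": 0, "dx": 0, "dy": 0, "dz": 0},
    {"turn": 0, "grip": 0, "dx": 0, "dy": 0, "dz": 0},
    {"turn": 0, "grip": 0, "dx": 0, "dy": 0, "dz": 0},
    {"turn": 0, "grip": 0, "dx": 3, "dy": 0, "dz": 0},
    {"turn": 0, "grip": 0, "dx": 3, "dy": 0, "dz": 0},
    {"turn": 0, "grip": 0, "dx": 3, "dy": 0, "dz": 0},
    {"turn": 0, "grip": 0, "dx": 3, "dy": 0, "dz": 0},
    {"turn": 0, "grip": 0, "dx": 3, "dy": 0, "dz": 0},
    {"turn": 0, "grip": 0, "dx": 3, "dy": 0, "dz": 0},
  ],
)

```text
clock: 9.9
tool_pos: [0.5355, -0.1977, 0.1077]
eef_rot: [0.999, -0.036, -0.003, -0.0]
contact_force: [-6.3, 0.8, 4.7]
opening: 0.002
```

```bash
python3 - <<'E'
from h import *
rel()
E
```

```text
t 9.9 rel mm [-22.2  -4.3  47.7] yaw -0.072 F -6.4 0.3 4.7 z [-0.005  0.001 -1.   ] op 0.002
```

send_rows(
  series=[
    {"turn": 0, "grip": 0, "dx": 2, "dy": 0, "dz": 0},
    {"turn": 0, "grip": 0, "dx": 2, "dy": 0, "dz": 0},
    {"turn": 0, "grip": 0, "dx": 2, "dy": 0, "dz": 0},
  ],
)

```text
clock: 10.2
tool_pos: [0.5453, -0.1984, 0.1082]
eef_rot: [0.999, -0.036, 0.001, 0.0]
contact_force: [0.8, 1.2, 0.0]
opening: 0.004
```

```bash
python3 - <<'E'
from h import *
rel()
E
```

```text
t 10.2 rel mm [-12.5  -4.2  48.2] yaw -0.071 F 0.7 1.2 0.0 z [ 0.002 -0.    -1.   ] op 0.004
```

```bash
python3 - <<'E'
from h import *
s=snapshot('wrist'); rel()
cv2.imwrite('pics/w14.png',cv2.resize(s['img'][60:360,200:440,::-1],None,fx=2,fy=2,interpolation=cv2.INTER_CUBIC))
E
```

```text
t 10.25 rel mm [-11.8  -4.1  48.2] yaw -0.071 F 0.7 -0.3 0.6 z [ 0.003 -0.    -1.   ] op 0.007
```

View pics/w14.png

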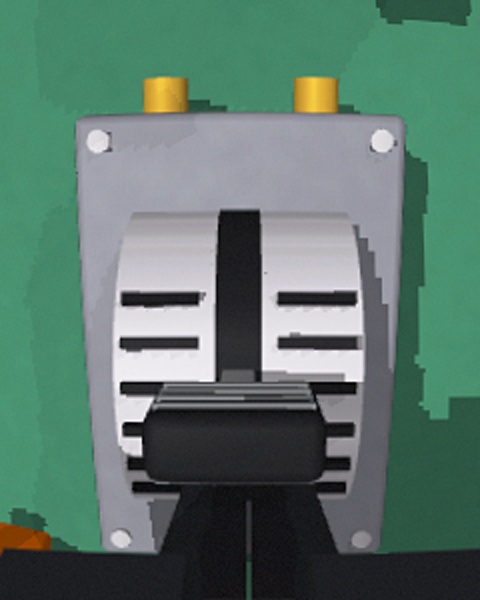

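Snapped to notch 4: bars at crop rows 298 (6), 342 (5) and 387 (4), stem base at about 378. Resting, then approaching the last hump.

send_rows(
  series=[
    {"turn": 0, "grip": 0, "dx": 0, "dy": 0, "dz": 0},
    {"turn": 0, "grip": 0, "dx": 0, "dy": 0, "dz": 0},
    {"turn": 0, "grip": 0, "dx": 0, "dy": 0, "dz": 0},
    {"turn": 0, "grip": 0, "dx": 0, "dy": 0, "dz": 0},
    {"turn": 0, "grip": 0, "dx": 3, "dy": 0, "dz": 0},
    {"turn": 0, "grip": 0, "dx": 3, "dy": 0, "dz": 0},
    {"turn": 0, "grip": 0, "dx": 3, "dy": 0, "dz": 0},
    {"turn": 0, "grip": 0, "dx": 3, "dy": 0, "dz": 0},
    {"turn": 0, "grip": 0, "dx": 2, "dy": 0, "dz": 0},
  ],
)

```text
clock: 11.15
tool_pos: [0.5552, -0.1991, 0.1076]
eef_rot: [0.999, -0.036, -0.003, -0.0]
contact_force: [-6.7, 0.6, 4.4]
opening: 0.01
```

```bash
python3 - <<'E'
from h import *
rel()
E
```

```text
t 11.15 rel mm [-2.5 -4.3 47.6] yaw -0.072 F -6.7 0.1 4.4 z [-0.006  0.001 -1.   ] op 0.01
```

send_rows(
  series=[
    {"turn": 0, "grip": 0, "dx": 2, "dy": 0, "dz": 0},
    {"turn": 0, "grip": 0, "dx": 2, "dy": 0, "dz": 0},
  ],
)

```text
clock: 11.35
tool_pos: [0.559, -0.1993, 0.1074]
eef_rot: [0.999, -0.036, -0.003, -0.0]
contact_force: [-4.2, 0.6, -0.7]
opening: 0.008
```

```bash
python3 - <<'E'
from h import *
rel()
E
```

```text
t 11.35 rel mm [ 1.3 -4.3 47.4] yaw -0.072 F -4.2 0.3 -0.7 z [-0.006  0.001 -1.   ] op 0.008
```

send_rows(
  series=[
    {"turn": 0, "grip": 0, "dx": 1.5, "dy": 0, "dz": 0},
  ],
)

```text
clock: 11.45
tool_pos: [0.5634, -0.1996, 0.1078]
eef_rot: [0.999, -0.036, -0.0, 0.0]
contact_force: [0.2, -0.5, 0.7]
opening: 0.003
```

```bash
python3 - <<'E'
from h import *
rel()
E
```

```text
t 11.45 rel mm [ 5.7 -4.3 47.8] yaw -0.071 F 0.2 -0.5 0.7 z [-0. -0. -1.] op 0.003
```

The third snap is done (force 0). Backing off straight away from the lever, then up.

send_rows(
  series=[
    {"turn": 0, "grip": 0, "dx": -10, "dy": 0, "dz": 0},
    {"turn": 0, "grip": 0, "dx": -20, "dy": 0, "dz": 0},
    {"turn": 0, "grip": 0, "dx": -25, "dy": 0, "dz": 0},
    {"turn": 0, "grip": 0, "dx": -25, "dy": 0, "dz": -10},
    {"turn": 0, "grip": 0, "dx": -10, "dy": 0, "dz": -30},
    {"turn": 0, "grip": 0, "dx": 0, "dy": 0, "dz": -30},
    {"turn": 0, "grip": 0, "dx": 0, "dy": 0, "dz": -30},
    {"turn": 0, "grip": 0, "dx": 0, "dy": 0, "dz": 0},
    {"turn": 0, "grip": 0, "dx": 0, "dy": 0, "dz": 0},
    {"turn": 0, "grip": 0, "dx": 0, "dy": 0, "dz": 0},
  ],
)

```text
clock: 12.45
tool_pos: [0.4729, -0.193, 0.2072]
eef_rot: [0.999, -0.036, -0.001, -0.0]
contact_force: [0.6, 0.5, 0.6]
opening: 0.008
```

```bash
python3 - <<'E'
from h import *
rel(); s=snapshot('wrist'); save(s,'w15')
s=snapshot('scene'); o=O+[0,0,.02]
for n in ('scene','side'):
    S=snapshot(n); im=cv2.resize(S['img'][:,:,::-1],None,fx=4,fy=4)
    for i in range(6):
        t=-.625+.25*i
        for w in (-17,17):
            q=proj(S,O+.088*(np.sin(t)*UX+np.array([0,0,np.cos(t)]))+UY*w/1e3)[0]*4; cv2.circle(im,tuple(int(k) for k in q),4,[(0,255,0),(255,0,255)][i%2],-1)
    q=(proj(S,o)[0]*4).astype(int); cv2.imwrite(f'pics/f_{n}.png',im[q[1]-280:q[1]+280,q[0]-300:q[0]+300]); save(S,'end_'+n)
E
```

```text
t 12.45 rel mm [-85.   -4.  147.2] yaw -0.071 F 0.5 0.6 0.6 z [-0.001  0.    -1.   ] op 0.008
```

View pics/w15.png

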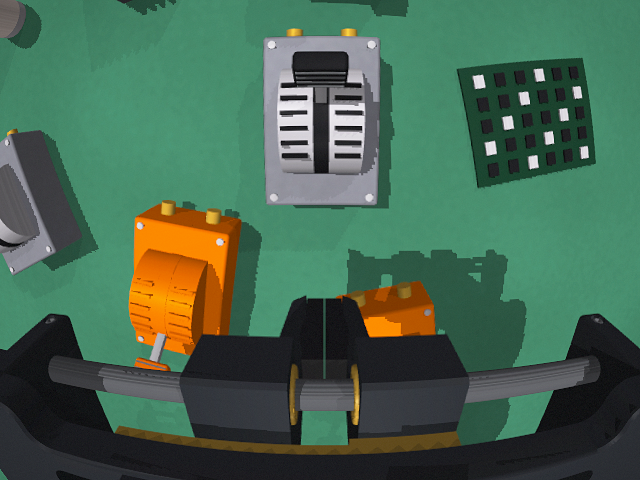

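View pics/f_scene.png

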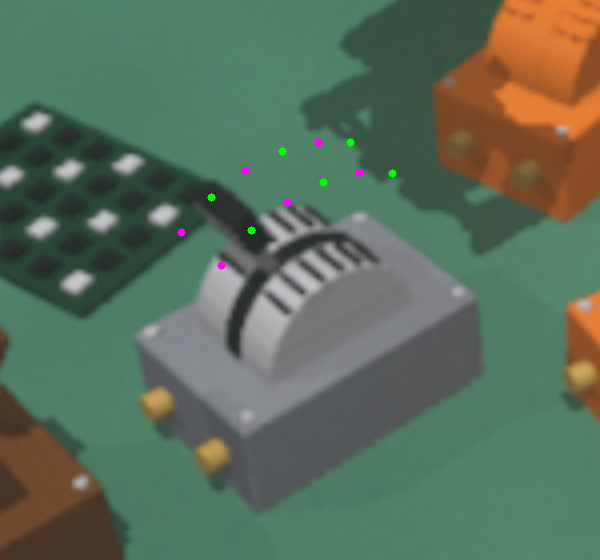

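View pics/end_side.png

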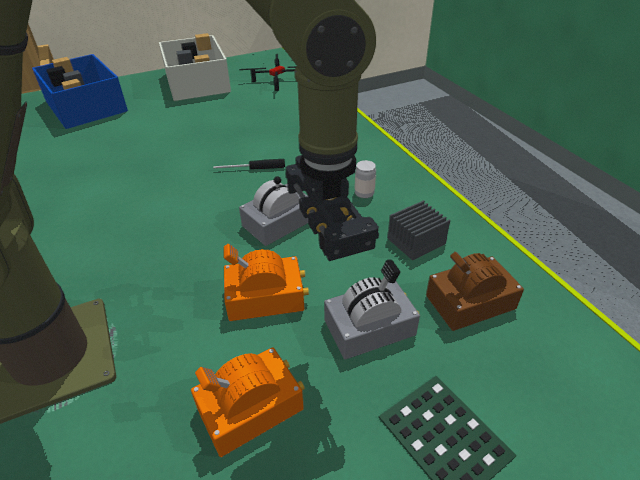

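The paddle lies on the fifth-notch markers ((211,198) and (251,230) in the crop), with the gripper clear and the fine lever unchanged. Handing in.

```bash
python3 -c "
from h import *
rel(); print(finish_job())"
```

```text
t 12.65 rel mm [-84.8  -4.  147.1] yaw -0.071 F 0.9 0.9 -0.3 z [-0.002  0.001 -1.   ] op 0.003
the job is handed in; nothing more can be done
None
```

The coarse lever is in its fifth notch and released, and the job was handed in at about 12.7 s. I pushed the paddle of the grey barred unit from behind with shut fingers, one click at a time, from notch 2 to 3, 4 and 5. It rested at least half a second in the third and again in the fourth.

**Notch checks:** wrist images showed the stem on the notch-3 bars and then the notch-4 bars. At the end, the scene overlay shows the paddle on the fifth-notch markers. The force fell to zero at each snap. I did not look between the last snap and the retreat, but the finger never came within reach of pushing the lever past the fifth.

**Other checks:** the highest contact force I read was about 10 N. The gripper ended well clear of everything. The fine lever's unit was never touched and looks the same in the final images.

**What disagreed:**
- The finger ends turned out to be about 27 mm higher than the reported TCP, in all three cameras. My first approach therefore passed over the paddle without touching it; I corrected the height before pushing.
- The wrist camera placed the unit about 5 mm to one side of where the fixed cameras did, so I aimed between the two.
- One early move call was refused for missing keys and moved nothing.

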